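# Load a relay board into the flap-gated test box

## Task

Set the small white relay tray flat into the corner nest of the steel carrier that waits on the test box's apron. Then take the carrier by its upright grip and slide it in through the hanging flap, gently and without jamming, until you feel the sprung contact inside the box give by a few millimetres; do not drive that spring to its stop. Let go and leave it there, contact pressed and flap fallen shut behind the tray, and do not disturb the other things on the bench.

Things in the scene. Friction and masses are not known exactly. Their poses are not given: they have to be found in the camera images.
- test_box: Grey sheet-metal box, fixed, 181 x 79 x 57 mm high, with an aluminium loading apron before its mouth. Origin: on the bench in the middle under the mouth; x points into the box along the lane, z up. The lane floor is 4 mm above the bench from x = -275 mm to the back; the lane is 67 mm wide between guide rails (tops 12 mm above the bench, 4 mm thick, x = -128 to -2 mm), then the side walls.
- mouth (a point): Middle of the lane floor in the mouth, axes as the box's. Hidden inside, a sprung contact faces the mouth; its pin tips stand 96 to 134 mm in from here, set differently every time and not measured: find it by feel. It yields from 1 N, plus 1 N per mm, to 7 N at 6 mm, then is solid; over 11 N harms it, under 1.5 N is no contact. The carrier's own sliding friction (4 to 9 N) adds to the feel.
- flap (a joint): Angle (rad) of the thin aluminium flap, 64 mm wide, 37 mm long, hung in the mouth from a hinge 44 mm above the bench and 3 mm before the mouth. 0 = shut, grows inwards to 1.45; it cannot swing outwards. Light, falls shut by weight and a weak spring. A cut-out (24 wide, 14 mm high) in its lower edge clears the carrier's handle strip; it hangs shut once the tray is wholly 35 mm past the mouth.
- carrier: Loose steel carrier, 0.5 to 0.7 kg, in the lane before the mouth. Origin: underside, below the nest centre; x points to its nose (into the box). Plate 68 x 64 x 5 mm, nose at x = +34 mm meets the contact. Four black corner angles (tops 15 mm above the underside, flared) frame a 54 x 54 mm nest; between them each side is open for 34 mm. A strip 12 mm wide, 4 mm thick runs back to the grip.
- grip_top (a point): Middle of the top of the carrier's upright black grip, 164 mm behind the carrier's origin and 50.5 mm above the bench. The grip is 22 mm long along the carrier, 12 mm thick across it (take it across, from above) and rises 42 mm from the strip.
- nest (a point): Centre of the nest floor on the carrier (9 mm above the bench), axes as the carrier's; a seated tray's origin lies here.
- relay_tray: Square white plastic tray with a small green relay board in it, 50 x 50 mm, walls 18 mm high (the board's part stands to 22 mm), 50 g, on the bench to the right. Origin: middle of its underside, z up. Grasp it across two opposite outer walls; in the nest it may sit in any quarter turn.
- fuse_tin: Bystander: small round tin with a green lid, 45 mm across, 23 mm high; origin middle of its underside.
- battery_cell: Bystander: cylindrical battery cell lying, 50 x 15 mm; origin under its middle.
- stubby_driver: Bystander: stubby screwdriver with a red handle lying, 74 x 20 mm; origin under its middle.
- pot_knob: Bystander: black knob, 22 mm across, 17 mm high; origin middle of its underside.
Mind the look-alikes: they are no part of the job. Leave any blue or red look-alike of the relay_tray alone.

How it is judged:
By the outcome, as a careful person would: the job done as asked, in the order asked, and still so for the second after the job is handed in, with the robot touching nothing.
It also fails if it takes over 72 s, if anything falls off the work surface, if the arm or the gripper's body presses on something with over 40 N, if the wrist force passes 120 N, or if a joint passes its speed limit or range.

## Robot

A 6-joint arm with a two-finger parallel gripper is mounted at the origin on a cart in front of the work surface, level with it; the furniture and walls round the work are solid. World frame = base frame: x ahead of the robot, y to its left, z up, the work surface at z = 0. Lengths are in m, angles in rad, forces in N, time in s.
With the tool pointing down it reaches from about 0.35 to 0.775 m from the base axis. Payload 7.3 kg.
Tool frame: the origin (TCP) lies at the very end of the fingers, on their centre line; the grasp point (between the pads) lies 19 mm behind it; z points along the fingers, y is the line along which they close (so a half turn about z gives the same grasp; the last joint's range is limited). The gripper opens to 92 mm and grips with 3 to 60 N. Pads are 19 mm wide; open, the fingers measure 130 mm over their backs; the gripper's body (75 mm by 190 mm) begins 47 mm behind the grasp point.
Start: joints at [-1.414, 0.342, 1.524, -0, 1.275, -0.146], TCP at [0.157, -0.501, 0.227] pointing down, gripper open.
Joint ranges: [-2.53, 2.53], [-0.77, 2.02], [0.04, 2.7], [-1, 4.14], [0.28, 2.66], [-3.11, 3.11]. Speed limits (rad/s): [2.57, 2.57, 3.14, 3.14, 3.14, 3.14].

## Interface

Orientations are given as [roll, pitch, yaw] about the fixed x, y, z axes, in that order (R = Rz(yaw) Ry(pitch) Rx(roll)).
In Python, from cell import robot gives the robot as it stands. The module is installed in compiled form; this text tells all that it offers.
- The arm moves only by the tool arm_command, never from a script. Its argument "moves" is a list of rows, each a list of 3 entries, a list of its own where there are three numbers: the shift along the tool's x, y, z in m, then the turn, a rotation vector about the tool's x, y, z in rad, then the finger opening in m, from 0 to 0.0918. In form: [[[dx, dy, dz], [ax, ay, az], claw], ...]. A call has exactly 5 rows; each row is the pose to reach, as a shift and turn from the pose commanded when the call began, along the tool's axes at that moment; what a row does not reach only later rows make up. A row lasts 1/10 s, in which the tool goes at most 50 mm and 8.59 degrees, less where a joint would pass 70% of its speed; a pose out of reach is approached as far as the arm can. A call with a gripper value outside its range is refused whole. The fingers move at their own pace and stop on an object; "squeeze" is the grip in N (left out, the last holds). Time passes only in rows, so rows that repeat a pose let the fingers close, or fill a call up. It gives the time, the measured TCP pose, the force, the opening and the grip force at its end, in the units of the state.
- robot.observe(): the state, without advancing time (a new reading comes with each control period).
- robot.read_camera(name): name is "side" or "top"; returns the picture (384x512x3 uint8, red, green, blue); there is no depth.
- robot.camera_model(name): a dict with "fx", "fy", "cx", "cy" (pixels), "R" (3x3) and "t" (3): a world point X has camera coordinates R X + t. Camera axes: x right, y down, z forward; pixel columns grow to the right and rows downward; lengths in m; the calibration is good to about 2 mm. A picture is of the moment at which its call begins. camera_model takes no time and is no camera call.
- robot.hand_in(): hands the job in; it is judged then, once.
The state is a dict: "time": time; "qpos": joint angles; "qvel": joint speeds; "joint_efforts": joint torques, N m; "tool_pos": TCP position; "tool_rot": TCP orientation; "contact_force": force on the tool from outside, world axes, zero at the start; "torque": the same for the moment, N m; "opening": finger opening in m; "grip_force": force on a finger pad.
Only numpy, scipy, OpenCV 4.12 (cv2) and the standard library are available. Lean on these libraries where they do the work, as an engineer would, in place of code of your own. Each camera call takes 0.05 s, during which the arm holds its last target. There are 200 camera calls.

## Working session

There is one attempt and no reset: what is moved stays moved. The work goes in short steps, Python scripts to look and compute and a tool call to move; the robot and the scene stay as the last step left them, time stands still between calls to the robot, and variables do not carry over. Pictures are saved under pics/ and viewed, at most 10 in all, crops included, and the job is handed in when it is done.

Besides the shell and the picture viewer there is one more tool, called by a JSON object that holds its "fn" and its "kwargs". arm_command: Moves the arm, as the interface text tells. Its arguments: {"type":"object","properties":{"moves":{"type":"array"},"squeeze":{"type":"number"}},"required":["moves"]}

```bash
mkdir -p pics; python3 - <<'E'
from cell import robot
import cv2
for n in ("top","side"):
    im=robot.read_camera(n); cv2.imwrite(f"pics/{n}0.png",im[:,:,::-1])
    print(n,robot.camera_model(n))
s=robot.observe()
print(s)
E
```

```text
top {'fx': 392.0210438977755, 'fy': 392.0210438977755, 'cx': 258.0912674083595, 'cy': 188.70828886784585, 'R': array([[ 0.02918076, -0.99949406,  0.01265356],
       [-0.9942505 , -0.03032778, -0.10269458],
       [ 0.10302638, -0.0095841 , -0.99463245]]), 't': array([-0.03108375,  0.56671713,  1.01012614])}
side {'fx': 465.7555540426758, 'fy': 465.7555540426758, 'cx': 263.71476002808004, 'cy': 187.99136047407265, 'R': array([[-0.963552  , -0.26685217, -0.01890691],
       [-0.12370724,  0.50711627, -0.85295346],
       [ 0.23720048, -0.81952609, -0.52164444]]), 't': array([0.54542984, 0.1285821 , 1.28414774])}
{'time': 0.1, 'qpos': array([-1.41397633e+00,  3.42633633e-01,  1.52492509e+00,  6.82116419e-06,
        1.27544005e+00, -1.45990899e-01]), 'qvel': array([ 0.0001734 , -0.00071264, -0.00380924, -0.00076423, -0.00146647,
       -0.00065189]), 'joint_efforts': array([ 1.41378237e-03, -4.32004595e+01, -2.44695067e+01,  7.18890969e-02,
        5.25652757e-02, -5.60418493e-05]), 'tool_pos': array([ 0.15652552, -0.50072801,  0.2261233 ]), 'tool_rot': array([-3.14020245e+00, -2.11004553e-04,  3.02808761e-01]), 'contact_force': array([0.29888879, 0.52870903, 0.37270153]), 'torque': array([ 1.70149746e-03,  2.74011558e-02, -9.89352434e-05]), 'grip_force': 0.0, 'opening': 0.09158775567739322}
```

View pics/top0.png

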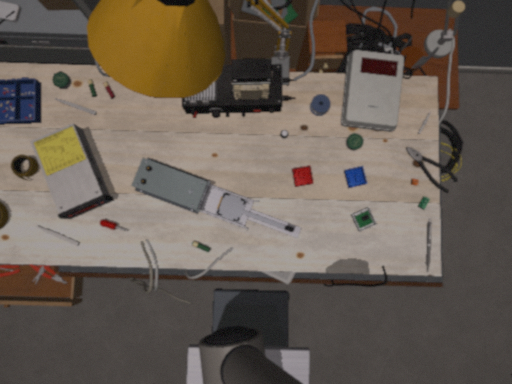

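View pics/side0.png

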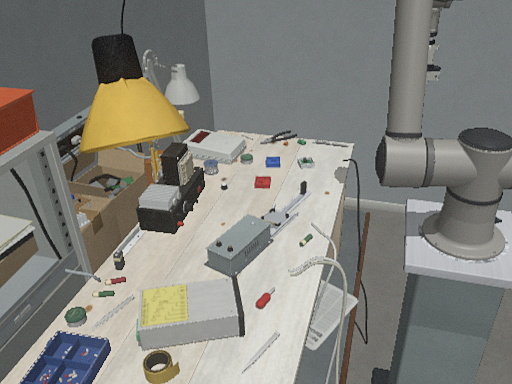

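```bash
python3 - <<'E'
import cv2
a=cv2.imread("pics/top0.png")[150:250,125:385]; cv2.imwrite("pics/c1.png",cv2.resize(a,(780,300),interpolation=cv2.INTER_CUBIC))
b=cv2.imread("pics/side0.png")[145:275,195:330]; cv2.imwrite("pics/c2.png",cv2.resize(b,(540,520),interpolation=cv2.INTER_CUBIC))
E
```

```text
(no output)
```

View pics/c1.png

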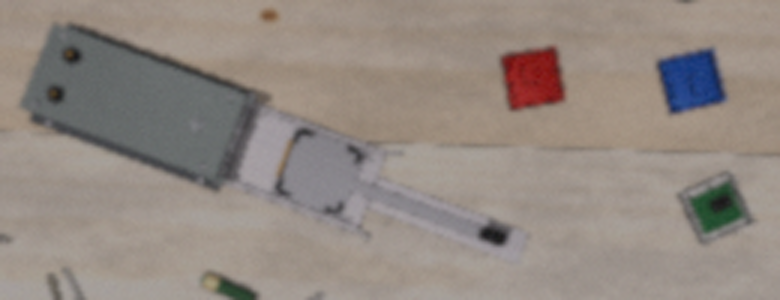

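View pics/c2.png

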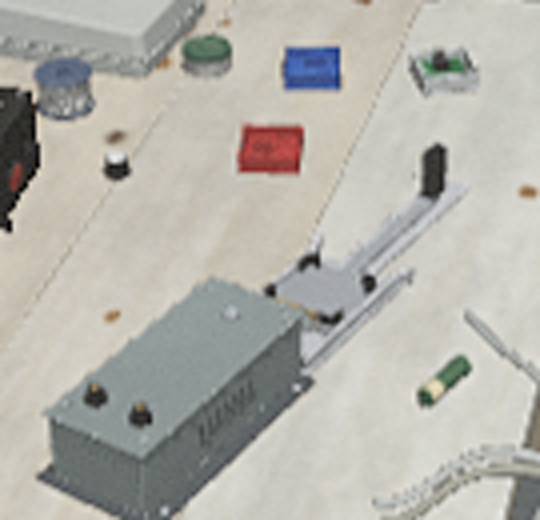

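```bash
cat > h.py <<'E'
import numpy as np, cv2
from cell import robot
def cam(n):
    m=robot.camera_model(n); return np.array([[m['fx'],0,m['cx']],[0,m['fy'],m['cy']],[0,0,1]]),np.array(m['R']),np.array(m['t'])
def ray(n,uv,z):
    K,R,t=cam(n); uv=np.atleast_2d(uv).astype(float)
    d=np.linalg.solve(K,np.c_[uv,np.ones(len(uv))].T).T@R; c=-R.T@t
    return c+d*((z-c[2])/d[:,2])[:,None]
def proj(n,X):
    K,R,t=cam(n); p=(K@(R@np.atleast_2d(X).T+t[:,None])).T; return p[:,:2]/p[:,2:]
def T1(p): return (np.array(p,float)+.5)/3-.5+[125,150]
def S1(p): return (np.array(p,float)+.5)/4-.5+[195,145]
E
python3 - <<'E'
from h import *
np.set_printoptions(precision=4,suppress=True)
for n in("top","side"):
    K,R,t=cam(n);print(n,-R.T@t)
tr=ray("top",T1([(733,173),(750,222),(702,242),(682,195)]),.018);print("tray",tr,tr.mean(0))
e=np.diff(np.r_[tr,tr[:1]],axis=0);print(np.degrees(np.arctan2(e[:,1],e[:,0])),np.linalg.norm(e,axis=1))
ne=ray("top",T1([(303,133),(358,153),(334,208),(281,190)]),.019);print("nest",ne,ne.mean(0))
g=ray("top",T1([(494,231)]),.0505);print("grip",g)
bx=ray("top",T1([(62,27),(262,95),(218,185),(30,117)]),.057);print("box",bx)
d=ne.mean(0)-g[0];print("dir nest-grip",d,np.hypot(*d[:2]),np.degrees(np.arctan2(d[1],d[0])))
print("side grip",ray("side",S1([(434,150)]),.0505),"side nest",ray("side",S1([(270,290),(310,260),(369,282),(328,316)]),.019).mean(0))
print("side tray",ray("side",S1([(415,70),(440,50),(478,68),(425,90)]),.018))
E
```

```text
top [ 0.4603 -0.0042  1.0633]
side [0.2369 1.1327 0.7899]
tray [[ 0.5275 -0.3126  0.018 ]
 [ 0.4844 -0.3277  0.018 ]
 [ 0.4655 -0.285   0.018 ]
 [ 0.5066 -0.267   0.018 ]] [ 0.496  -0.2981  0.018 ]
[-160.6361  113.8909   23.6168  -65.2854] [0.0457 0.0467 0.0449 0.0501]
nest [[0.5516 0.0719 0.019 ]
 [0.5353 0.0224 0.019 ]
 [0.4859 0.042  0.019 ]
 [0.5004 0.0895 0.019 ]] [0.5183 0.0564 0.019 ]
grip [[ 0.4695 -0.0972  0.0505]]
box [[0.6339 0.2805 0.057 ]
 [0.58   0.1056 0.057 ]
 [0.5016 0.1399 0.057 ]
 [0.555  0.3033 0.057 ]]
dir nest-grip [ 0.0488  0.1537 -0.0315] 0.1612371517589017 72.3780703414647
side grip [[ 0.4637 -0.0913  0.0505]] side nest [0.5156 0.0651 0.019 ]
side tray [[ 0.5165 -0.275   0.018 ]
 [ 0.5027 -0.3167  0.018 ]
 [ 0.464  -0.2913  0.018 ]
 [ 0.5009 -0.2417  0.018 ]]
```

```bash
python3 - <<'E'
from h import *
np.set_printoptions(precision=4,suppress=True)
for n,boxes in (("top",dict(grip=[282,220,300,236],nest=[212,188,250,225])),("side",dict(grip=[296,177,312,198],nest=[258,203,292,230]))):
    g=cv2.imread(f"pics/{n}0.png",0)
    for k,(x0,y0,x1,y1) in boxes.items():
        c=g[y0:y1,x0:x1]; m=(c<(85)).astype(np.uint8)
        N,l,s,ce=cv2.connectedComponentsWithStats(m,connectivity=8)
        for i in range(1,N):
            if s[i,4]<2: continue
            w=np.where(l==i,110.-c,0); yy,xx=np.mgrid[y0:y1,x0:x1]
            p=[(w*xx).sum()/w.sum(),(w*yy).sum()/w.sum()]
            print(n,k,s[i]+[x0,y0,0,0,0],np.array(p))
def boxp(c,yaw,L,W,z0,z1):
    q=np.array([[a*L/2,b*W/2] for a in(-1,1) for b in(-1,1)]); R=np.array([[np.cos(yaw),-np.sin(yaw)],[np.sin(yaw),np.cos(yaw)]])
    q=q@R.T+c; return np.vstack([np.c_[q,np.full(4,z)] for z in(z0,z1)])
yaw=np.radians(72)
for n in("top","side"):
    P=proj(n,boxp([.468,-.096],yaw,.022,.012,.0085,.0505)).astype(np.float32)
    h=cv2.convexHull(P);M=cv2.moments(h);print(n,"pred grip for (.468,-.096)",M['m10']/M['m00'],M['m01']/M['m00'],cv2.contourArea(h))
    print("pred nest centre",proj(n,[[.518,.057,.016]]))
# green board + rim
E
python3 - <<'E'
import cv2,numpy as np
a=cv2.imread("pics/top0.png"); s=cv2.imread("pics/side0.png")
L=[cv2.resize(a[180:240,205:305],None,fx=5,fy=5,interpolation=cv2.INTER_CUBIC),
 cv2.resize(a[203:233,348:378],(300,300),interpolation=cv2.INTER_CUBIC)]
S=[cv2.resize(s[170:230,250:320],(350,300),interpolation=cv2.INTER_CUBIC),cv2.resize(s[150:175,290:320],(360,300),interpolation=cv2.INTER_CUBIC)]
top=np.hstack(L);bot=np.hstack(S);o=np.zeros((600,800,3),np.uint8);o[:300,:800]=top;o[300:,:710]=bot
cv2.imwrite("pics/z1.png",o)
E
```

```text
top grip [285 225   9   7  45] [289.1287 227.8202]
top nest [223 193   6   4  11] [225.3852 194.0302]
top nest [241 199   5   5  11] [243.3448 200.5862]
top nest [217 210   4   5   8] [218.2015 212.5224]
top nest [234 218   5   3   6] [236.3006 219.4971]
side grip [301 181   5  14  60] [303.1268 187.5546]
side nest [270 209   5   4  13] [272.1145 209.9605]
side nest [286 214   3   4  10] [286.8165 215.4125]
side nest [261 216   3   3   7] [262.3536 217.2377]
side nest [275 223   5   3  11] [277.2016 224.3766]
top pred grip for (.468,-.096) 288.23583967230417 227.25114440122815 49.108577395323664
pred nest centre [[230.8578 206.8012]]
side pred grip for (.468,-.096) 301.8794747097054 186.9461992548536 91.44933581538498
pred nest centre [[274.3244 215.4691]]
```

View pics/z1.png

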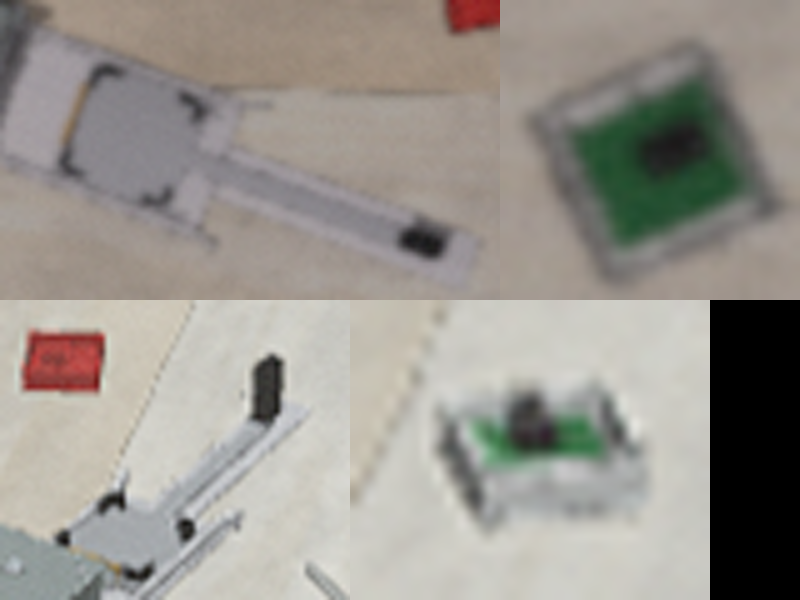

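```bash
cat >> h.py <<'E'
from scipy.optimize import least_squares
np.set_printoptions(precision=4,suppress=True)
def boxp(c,yaw,L,W,z0,z1,off=(0,0)):
    q=np.array([[a*L/2,b*W/2] for a in(-1,1) for b in(-1,1)])+off; R=np.array([[np.cos(yaw),-np.sin(yaw)],[np.sin(yaw),np.cos(yaw)]])
    q=q@R.T+c; return np.vstack([np.c_[q,np.full(4,z)] for z in(z0,z1)])
def cen(P):
    M=cv2.moments(cv2.convexHull(np.float32(P)));return np.array([M['m10']/M['m00'],M['m01']/M['m00']])
E
python3 - <<'E'
from h import *
obs={"top":((289.13,227.82),[(225.39,194.03),(243.34,200.59),(218.2,212.52),(236.3,219.5)]),
"side":((303.13,187.55),[(272.11,209.96),(286.82,215.41),(262.35,217.24),(277.2,224.38)])}
# carrier frame offset of nest=0, grip at -.164
def res(p,cams):
    r=[]
    for n in cams:
        g,a=obs[n]
        r.append(cen(proj(n,boxp(p[:2],p[2],.022,.012,.0085,.0505,(-.164,0))))-g)
        k=boxp(p[:2],p[2],.05,.05,.015,.0165)[4:]; r.append(proj(n,k).mean(0)-np.mean(a,0))
    return np.concatenate(r)
for c in(["top"],["side"],["top","side"]):
    s=least_squares(res,[.518,.057,1.26],args=(c,));x=s.x
    print(c,x[:2],np.degrees(x[2]),"grip",x[:2]-.164*np.array([np.cos(x[2]),np.sin(x[2])]),"res",s.fun)
qt=(np.array([(705,38),(783,210),(615,280),(533,115)])-[500,0]+.5)/10-.5+[348,203]
qs=(np.array([(440,400),(600,380),(650,450),(640,510),(490,530),(450,450)])-[350,300]+.5)/12-.5+[290,150]
def rt(p,c):
    r=[]
    for n in c: r.append(cen(proj(n,boxp(p,np.radians(24),.05,.05,0,.018)))-cen({"top":qt,"side":qs}[n]))
    return np.concatenate(r)
for c in(["top"],["side"],["top","side"]):
    s=least_squares(rt,[.496,-.298],args=(c,));print(c,s.x,s.fun)
t=ray("top",qt,.014);e=np.diff(np.r_[t,t[:1]],axis=0);print(np.degrees(np.arctan2(e[:,1],e[:,0]))%90,np.linalg.norm(e,axis=1))
E
```

```text
['top'] [0.5176 0.0572] 72.12111474730952 grip [ 0.4673 -0.0989] res [ 0.1883 -0.255  -0.0506  0.2961]
['side'] [0.5142 0.0634] 72.99204508535091 grip [ 0.4662 -0.0935] res [-0.8525 -0.1231  0.4391  0.0634]
['top', 'side'] [0.5175 0.0582] 71.46777472646502 grip [ 0.4654 -0.0973] res [-0.4189  0.4569 -0.4168  0.3325 -0.3388 -0.7106 -0.2228 -1.0896]
['top'] [ 0.4976 -0.299 ] [-0.3745 -0.0095]
['side'] [ 0.496 -0.298] [-0.5047 -0.2893]
['top', 'side'] [ 0.4967 -0.2991] [-0.321   0.3216 -0.6371 -0.4548]
[24.7492 23.8884 27.0757 25.4886] [0.0501 0.0493 0.0487 0.0512]
```

```bash
python3 - <<'E'
from h import *
obs={"top":((289.13,227.82),[(225.39,194.03),(243.34,200.59),(218.2,212.52),(236.3,219.5)]),
"side":((303.13,187.55),[(272.11,209.96),(286.82,215.41),(262.35,217.24),(277.2,224.38)])}
def res(p,cams):
    r=[]
    for n in cams:
        g,a=obs[n]
        r.append(cen(proj(n,boxp(p[:2],p[2],.022,.012,.0085,.0505,(-.164,0))))-g)
        k=boxp(p[:2],p[2],.05,.05,.015,.0165)[4:]; r.append(proj(n,k).mean(0)-np.mean(a,0))
    return np.concatenate(r)
for c in(["top"],["side"],["top","side"]):
    s=least_squares(res,[.518,.057,1.26],args=(c,),diff_step=1e-2);x=s.x
    print(c,x[:2],np.degrees(x[2]),"grip",x[:2]-.164*np.array([np.cos(x[2]),np.sin(x[2])]),"res",s.fun)
qt=(np.array([(705,38),(783,210),(615,280),(533,115)])-[500,0]+.5)/10-.5+[348,203]
qs=(np.array([(440,400),(600,380),(650,450),(640,510),(490,530),(450,450)])-[350,300]+.5)/12-.5+[290,150]
def rt(p,c):
    return np.concatenate([cen(proj(n,boxp(p,np.radians(25),.05,.05,0,.018)))-cen({"top":qt,"side":qs}[n]) for n in c])
for c in(["top"],["side"],["top","side"]):
    s=least_squares(rt,[.496,-.298],args=(c,),diff_step=1e-2);print(c,s.x,s.fun)
o=robot.observe();print(o['tool_pos'],o['tool_rot'])
E
```

```text
['top'] [0.5184 0.0572] 71.56840075136516 grip [ 0.4666 -0.0984] res [ 0.0175  0.0061 -0.0178 -0.0065]
['side'] [0.5155 0.0629] 71.49291898080558 grip [ 0.4635 -0.0926] res [-0.0369  0.1174  0.0345 -0.0955]
['top', 'side'] [0.5174 0.0582] 71.57210716487496 grip [ 0.4656 -0.0974] res [-0.3704  0.3648 -0.407   0.3476 -0.4077 -0.7398 -0.2073 -1.093 ]
['top'] [ 0.4976 -0.3   ] [-0. -0.]
['side'] [ 0.4939 -0.2963] [-0. -0.]
['top', 'side'] [ 0.4964 -0.2996] [-0.1182  0.4369 -0.5245 -0.5177]
[ 0.1565 -0.5007  0.2261] [-3.1402 -0.0002  0.3028]
```

{"fn": "arm_command", "kwargs": {"moves": [[[0.045,-0.011,0],[0,0,-0.05],0.09],[[0.09,-0.022,0],[0,0,-0.1],0.09],[[0.135,-0.033,0],[0,0,-0.1335],0.09],[[0.18,-0.044,0.01],[0,0,-0.1335],0.09],[[0.225,-0.055,0.03],[0,0,-0.1335],0.09]], "squeeze": 8}}

```text
time: 0.6
tool_pos: [0.3564, -0.3812, 0.1977]
tool_rot: [3.139, -0.001, 0.436]
contact_force: [0.8, 0.2, -0.3]
opening: 0.09
grip_force: 0.0
```

```bash
cat >> h.py <<'E'
from scipy.spatial.transform import Rotation as Ro
def to(x,y,z,yawdeg):
    o=robot.observe();R=Ro.from_euler('xyz',o['tool_rot']);G=Ro.from_euler('xyz',[np.pi,0,np.radians(yawdeg)])
    print("t",o['time'],"pos",o['tool_pos'],"rpy",np.degrees(o['tool_rot']),"F",o['contact_force'],"open",o['opening'],"grip",o['grip_force'])
    print("d",R.inv().apply(np.array([x,y,z])-o['tool_pos']),"rot",(R.inv()*G).as_rotvec())
E
python3 -c "
from h import *
to(.4958,-.298,.07,25)"
```

```text
t 0.6 pos [ 0.3564 -0.3812  0.1977] rpy [179.8231  -0.0295  24.9869] F [ 0.8251  0.2131 -0.3102] open 0.0900242387281923 grip 0.0
d [ 0.1614 -0.017   0.1277] rot [ 0.0031 -0.0005 -0.0002]
```

{"fn": "arm_command", "kwargs": {"moves": [[[0.04,-0.004,0.02],[0,0,0],0.09],[[0.08,-0.008,0.05],[0,0,0],0.09],[[0.12,-0.012,0.08],[0,0,0],0.09],[[0.15,-0.016,0.11],[0,0,0],0.09],[[0.163,-0.016,0.136],[0,0,0],0.09]]}}

```text
time: 1.1
tool_pos: [0.4971, -0.2959, 0.0589]
tool_rot: [-3.14, 0.0, 0.439]
contact_force: [0.3, -0.8, 0.4]
opening: 0.0896
grip_force: 0.0
```

{"fn": "arm_command", "kwargs": {"moves": [[[0,0,0.02],[0,0,0],0.09],[[0,0,0.04],[0,0,0],0.09],[[0,0,0.053],[0,0,0],0.09],[[0,0,0.053],[0,0,0],0.05],[[0,0,0.053],[0,0,0],0.04]]}}

```text
time: 1.6
tool_pos: [0.4956, -0.2986, 0.0082]
tool_rot: [3.141, -0.0, 0.436]
contact_force: [-0.0, -0.9, -0.4]
opening: 0.0785
grip_force: 0.0
```

{"fn": "arm_command", "kwargs": {"moves": [[[0,0,0],[0,0,0],0.04],[[0,0,0],[0,0,0],0.04],[[0,0,0],[0,0,0],0.04],[[0,0,0],[0,0,0],0.04],[[0,0,0],[0,0,0],0.04]]}}

```text
time: 2.1
tool_pos: [0.4958, -0.2986, 0.0085]
tool_rot: [3.141, -0.0, 0.436]
contact_force: [-0.9, -0.4, 4.1]
opening: 0.0498
grip_force: 8.0
```

```bash
python3 -c "
from h import *
to(.4958,-.298,.007,25)
cv2.imwrite('pics/top1.png',robot.read_camera('top')[:,:,::-1]);s=robot.read_camera('side')[:,:,::-1];cv2.imwrite('pics/side1.png',s)
cv2.imwrite('pics/s1c.png',cv2.resize(s[90:190,250:370],(720,600),interpolation=cv2.INTER_CUBIC))"
```

```text
t 2.1 pos [ 0.4958 -0.2986  0.0085] rpy [179.947   -0.0198  24.9953] F [-0.9444 -0.3643  4.126 ] open 0.04978829696995163 grip 8.000778257846832
d [ 0.0003 -0.0006  0.0015] rot [ 0.0009 -0.0003 -0.0001]
```

View pics/s1c.png

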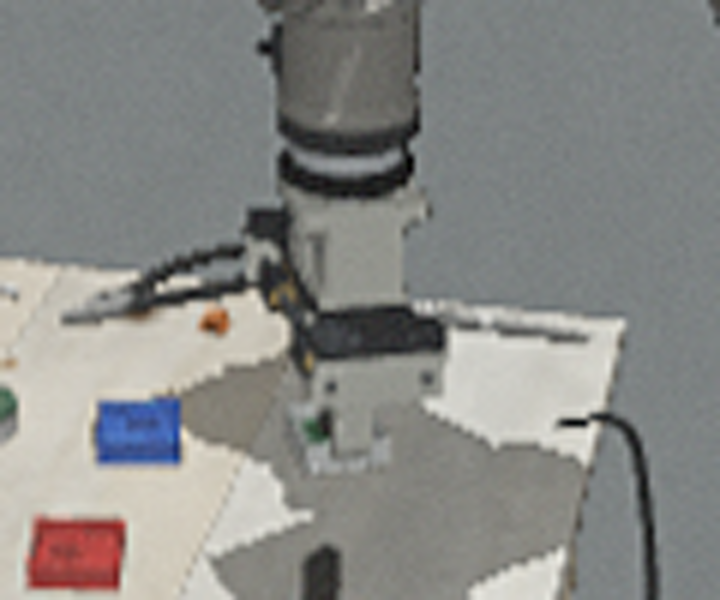

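{"fn": "arm_command", "kwargs": {"moves": [[[0,0,0],[0,0,0],0.09],[[0,0,0],[0,0,0],0.09],[[0,0,0],[0,0,0],0.09],[[0,0,0],[0,0,-0.14],0.09],[[0,0,0],[0,0,-0.28],0.09]]}}

```text
time: 2.7
tool_pos: [0.4955, -0.2983, 0.0077]
tool_rot: [-3.141, 0.0, 0.722]
contact_force: [0.1, -0.3, -0.4]
opening: 0.0857
grip_force: 0.0
```

{"fn": "arm_command", "kwargs": {"moves": [[[0,0,0],[0,0,-0.14],0.09],[[0,0,0],[0,0,-0.28],0.09],[[0,0,0],[0,0,-0.42],0.09],[[0,0,0],[0,0,-0.56],0.09],[[0,0,0],[0,0,-0.7],0.09]]}}

```text
time: 3.2
tool_pos: [0.4955, -0.2983, 0.0077]
tool_rot: [-3.141, -0.0, 1.422]
contact_force: [-0.8, 0.5, 0.1]
opening: 0.0904
grip_force: 0.0
```

{"fn": "arm_command", "kwargs": {"moves": [[[0,0,0],[0,0,-0.14],0.09],[[0,0,0],[0,0,-0.28],0.09],[[0,0,0],[0,0,-0.42],0.09],[[0,0,0],[0,0,-0.56],0.09],[[0,0,0],[0,0,-0.591],0.09]]}}

```text
time: 3.7
tool_pos: [0.4954, -0.2983, 0.0076]
tool_rot: [-3.141, -0.0, 2.012]
contact_force: [1.2, 0.5, -0.0]
opening: 0.0902
grip_force: 0.0
```

{"fn": "arm_command", "kwargs": {"moves": [[[0,0,0],[0,0,0],0.05],[[0,0,0],[0,0,0],0.04],[[0,0,0],[0,0,0],0.04],[[0,0,0],[0,0,0],0.04],[[0,0,0],[0,0,0],0.04]]}}

```text
time: 4.2
tool_pos: [0.4955, -0.2984, 0.0079]
tool_rot: [-3.142, 0.0, 2.007]
contact_force: [0.6, 0.0, -0.3]
opening: 0.0548
grip_force: 0.0
```

{"fn": "arm_command", "kwargs": {"moves": [[[0,0,0],[0,0,0],0.04],[[0,0,0],[0,0,0],0.04],[[0,0,0],[0,0,0],0.04],[[0,0,0],[0,0,0],0.04],[[0,0,0],[0,0,0],0.04]]}}

```text
time: 4.7
tool_pos: [0.4956, -0.2984, 0.0079]
tool_rot: [-3.142, 0.0, 2.007]
contact_force: [-0.4, -1.0, -0.7]
opening: 0.0503
grip_force: 8.0
```

```bash
python3 -c "
from h import *
to(.4958,-.298,.007,115)
cv2.imwrite('pics/top2.png',robot.read_camera('top')[:,:,::-1]);s=robot.read_camera('side')[:,:,::-1];cv2.imwrite('pics/side2.png',s)
cv2.imwrite('pics/s2c.png',cv2.resize(s[140:190,270:330],(720,600),interpolation=cv2.INTER_CUBIC))"
```

```text
t 4.7 pos [ 0.4956 -0.2984  0.0079] rpy [-179.9992    0.0061  115.0073] F [-0.3861 -1.0017 -0.7276] open 0.050326366328705886 grip 7.999882400035858
d [0.0002 0.0004 0.0009] rot [-0.      0.0001  0.0001]
```

View pics/s2c.png

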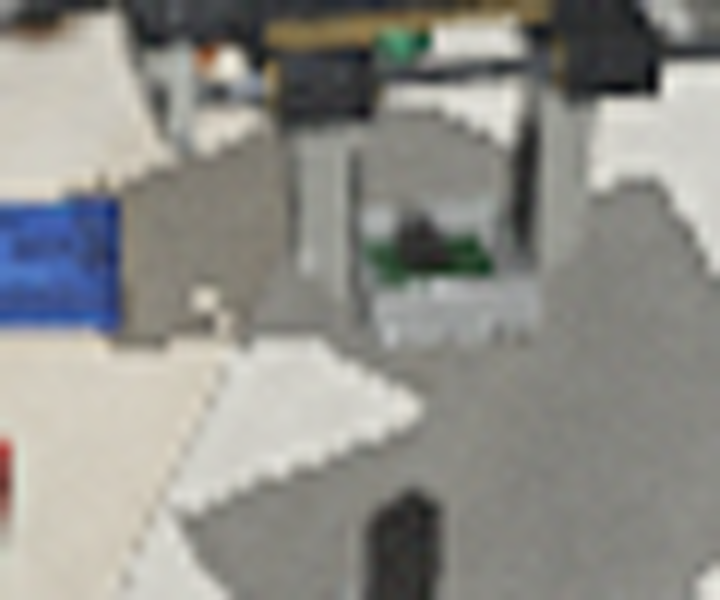

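{"fn": "arm_command", "kwargs": {"moves": [[[0,0,-0.03],[0,0,0],0.04],[[0,0,-0.07],[0,0,0],0.04],[[0.03,0.016,-0.11],[0,0,0.1],0.04],[[0.068,0.037,-0.11],[0,0,0.2],0.04],[[0.107,0.058,-0.11],[0,0,0.3],0.04]], "squeeze": 12}}

```text
time: 5.3
tool_pos: [0.5035, -0.1763, 0.1195]
tool_rot: [3.139, 0.002, 1.702]
contact_force: [0.9, 1.4, 0.3]
opening: 0.0499
grip_force: 12.0
```

```bash
python3 -c "
from h import *
to(.5168,.06,.08,71.5)"
```

```text
t 5.3 pos [ 0.5035 -0.1763  0.1195] rpy [179.8325   0.1112  97.4908] F [0.9329 1.3562 0.3308] open 0.04994975379831493 grip 11.994321942329407
d [0.2326 0.0439 0.0392] rot [0.0033 0.0012 0.4536]
```

{"fn": "arm_command", "kwargs": {"moves": [[[0.045,0.008,0],[0,0,0.11],0.04],[[0.09,0.017,0],[0,0,0.22],0.04],[[0.135,0.025,0],[0,0,0.33],0.04],[[0.18,0.034,0],[0,0,0.44],0.04],[[0.222,0.042,0.01],[0,0,0.457],0.04]]}}

```text
time: 5.8
tool_pos: [0.515, 0.0507, 0.109]
tool_rot: [3.139, -0.001, 1.247]
contact_force: [1.9, -0.1, -2.5]
opening: 0.0501
grip_force: 12.0
```

{"fn": "arm_command", "kwargs": {"moves": [[[0,0,0],[0,0,0],0.04],[[0,0,0],[0,0,0],0.04],[[0,0,0],[0,0,0],0.04],[[0,0,0],[0,0,0],0.04],[[0,0,0],[0,0,0],0.04]]}}

```text
time: 6.3
tool_pos: [0.5145, 0.0476, 0.1081]
tool_rot: [3.141, 0.0, 1.249]
contact_force: [-0.6, 0.4, -1.1]
opening: 0.0501
grip_force: 12.0
```

```bash
python3 -c "
from h import *
to(.5168,.06,.05,71.5)"
```

```text
t 6.3 pos [0.5145 0.0476 0.1081] rpy [179.9757   0.0039  71.5356] F [-0.6042  0.371  -1.0547] open 0.05007298854601697 grip 11.99986383318901
d [ 0.0125 -0.0017  0.0581] rot [0.0004 0.0001 0.0006]
```

{"fn": "arm_command", "kwargs": {"moves": [[[0.0125,-0.002,0.02],[0,0,0],0.04],[[0.0125,-0.002,0.04],[0,0,0],0.04],[[0.0125,-0.002,0.06],[0,0,0],0.04],[[0.0125,-0.002,0.072],[0,0,0],0.04],[[0.0125,-0.002,0.072],[0,0,0],0.04]]}}

```text
time: 6.8
tool_pos: [0.5154, 0.0607, 0.0345]
tool_rot: [-3.139, 0.001, 1.249]
contact_force: [0.5, -0.8, 0.4]
opening: 0.0501
grip_force: 12.0
```

```bash
python3 -c "
from h import *
to(.5168,.06,.017,71.5)
t=robot.read_camera('top')[:,:,::-1];s=robot.read_camera('side')[:,:,::-1];cv2.imwrite('pics/side3.png',s)
o=np.zeros((600,800,3),np.uint8)
o[:,:450]=cv2.resize(s[185:235,252:297][:, :],(450,500+100),interpolation=cv2.INTER_CUBIC) if 0 else cv2.resize(s[180:240,255:300],(450,600),interpolation=cv2.INTER_CUBIC)
o[:350,450:]=cv2.resize(t[180:230,205:255],(350,350),interpolation=cv2.INTER_CUBIC)
cv2.imwrite('pics/s3c.png',o)"
```

```text
t 6.8 pos [0.5154 0.0607 0.0345] rpy [-179.8337    0.0584   71.5809] F [ 0.4956 -0.8143  0.3876] open 0.05013538571557469 grip 11.999912559986115
d [-0.0002  0.0016  0.0175] rot [-0.0029  0.001   0.0014]
```

View pics/s3c.png

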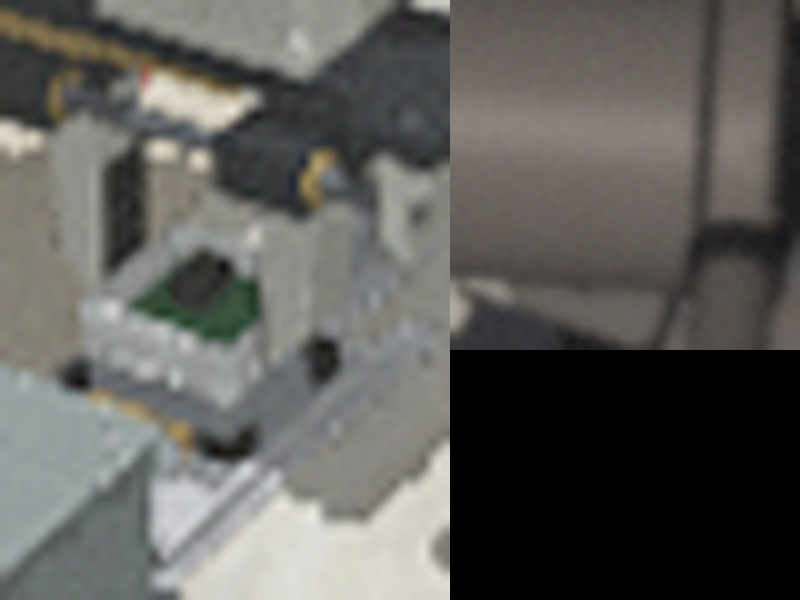

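```bash
python3 -c "
from h import *
# image corners of held tray: bottom front(225,408), top front (235,370)?, left-top (88,305), left-bottom(95,352)
pts=(np.array([(225,408),(95,352),(88,303)])+.5)/10-.5+[255,180]
print(pts)
P=boxp([.5154,.0607],np.radians(71.5),.05,.05,.0268,.0448)
print(proj('side',P), P)
print(ray('side',pts[:2],.0268),ray('side',pts[2:],.0448))"
```

```text
[[277.05 220.35]
 [264.05 214.75]
 [263.35 209.85]]
[[272.3194 206.5724]
 [286.7962 211.7129]
 [262.8138 214.7514]
 [277.5021 220.1803]
 [272.2623 201.4539]
 [286.8397 206.5377]
 [262.6881 209.5554]
 [277.4798 214.9268]] [[0.5312 0.0291 0.0268]
 [0.4838 0.0449 0.0268]
 [0.547  0.0765 0.0268]
 [0.4996 0.0923 0.0268]
 [0.5312 0.0291 0.0448]
 [0.4838 0.0449 0.0448]
 [0.547  0.0765 0.0448]
 [0.4996 0.0923 0.0448]]
[[0.5007 0.0934 0.0268]
 [0.5436 0.0756 0.0268]] [[0.5448 0.0775 0.0448]]
```

{"fn": "arm_command", "kwargs": {"moves": [[[0.0005,0.0015,0],[0,0,0],0.04],[[0.0005,0.0015,0.004],[0,0,0],0.04],[[0.0005,0.0015,0.008],[0,0,0],0.04],[[0.0005,0.0015,0.012],[0,0,0],0.04],[[0.0005,0.0015,0.012],[0,0,0],0.04]]}}

```text
time: 7.4
tool_pos: [0.5174, 0.0613, 0.0233]
tool_rot: [-3.14, 0.0, 1.25]
contact_force: [-0.6, -0.3, -0.2]
opening: 0.05
grip_force: 12.0
```

```bash
python3 -c "
from h import *
to(.517,.0608,.017,71.5)"
```

```text
t 7.4 pos [0.5174 0.0613 0.0233] rpy [-179.9338    0.0259   71.6397] F [-0.5519 -0.3195 -0.174 ] open 0.050015553562888185 grip 11.999951899051666
d [-0.0006 -0.0002  0.0063] rot [-0.0012  0.0005  0.0024]
```

{"fn": "arm_command", "kwargs": {"moves": [[[-0.0003,0,0.002],[0,0,0],0.04],[[-0.0003,0,0.004],[0,0,0],0.04],[[-0.0003,0,0.0055],[0,0,0],0.04],[[-0.0003,0,0.007],[0,0,0],0.04],[[-0.0003,0,0.007],[0,0,0],0.04]]}}

```text
time: 7.9
tool_pos: [0.5178, 0.061, 0.0169]
tool_rot: [3.141, 0.0, 1.25]
contact_force: [0.3, 0.8, -0.9]
opening: 0.0501
grip_force: 12.0
```

```bash
python3 -c "
from h import *
to(.517,.0608,.017,71.5);print(robot.observe()['torque'])"
```

```text
t 7.9 pos [0.5178 0.061  0.0169] rpy [179.9919   0.0041  71.6398] F [ 0.33    0.8226 -0.9468] open 0.05012070270322329 grip 11.99995368719101
d [-0.0004 -0.0007 -0.0001] rot [0.0001 0.0001 0.0024]
[ 0.0144 -0.0681 -0.0377]
```

{"fn": "arm_command", "kwargs": {"moves": [[[0,0,0.001],[0,0,0],0.04],[[0,0,0.001],[0,0,0],0.04],[[0,0,0],[0,0,0],0.065],[[0,0,0],[0,0,0],0.065],[[0,0,0],[0,0,0],0.065]]}}

```text
time: 8.4
tool_pos: [0.5178, 0.061, 0.0168]
tool_rot: [3.142, 0.0, 1.25]
contact_force: [-0.7, -0.1, -0.0]
opening: 0.0643
grip_force: 0.0
```

{"fn": "arm_command", "kwargs": {"moves": [[[0,0,-0.01],[0,0,0],0.065],[[0,0,-0.03],[0,0,0],0.065],[[0,0,-0.06],[0,0,0],0.065],[[-0.02,0,-0.09],[0,0,0],0.065],[[-0.06,0,-0.095],[0,0,0],0.065]]}}

```text
time: 8.9
tool_pos: [0.5014, 0.0047, 0.1158]
tool_rot: [3.134, -0.002, 1.254]
contact_force: [1.4, -0.5, -0.0]
opening: 0.0646
grip_force: 0.0
```

{"fn": "arm_command", "kwargs": {"moves": [[[-0.03,0,0],[0,0,0],0.065],[[-0.06,0,0],[0,0,0],0.065],[[-0.09,0,0],[0,0,0],0.065],[[-0.104,0,0],[0,0,0],0.065],[[-0.104,0,0],[0,0,0],0.065]]}}

```text
time: 9.4
tool_pos: [0.4659, -0.0959, 0.1123]
tool_rot: [3.141, 0.0, 1.248]
contact_force: [0.7, 0.7, -0.5]
opening: 0.0654
grip_force: 0.0
```

```bash
python3 -c "
from h import *
to(.4652,-.095,.06,71.5)
t=robot.read_camera('top')[:,:,::-1];s=robot.read_camera('side')[:,:,::-1];cv2.imwrite('pics/side4.png',s);cv2.imwrite('pics/top4.png',t)
o=np.zeros((600,800,3),np.uint8)
o[:,:500]=cv2.resize(s[180:240,260:310],(500,600),interpolation=cv2.INTER_CUBIC)
o[:300,500:]=cv2.resize(t[180:230,205:255],(300,300),interpolation=cv2.INTER_CUBIC)
cv2.imwrite('pics/s4c.png',o)"
```

```text
t 9.4 pos [ 0.4659 -0.0959  0.1123] rpy [179.9695   0.0076  71.484 ] F [ 0.6935  0.7486 -0.4534] open 0.06535713706385678 grip 0.0
d [ 0.0006 -0.001   0.0523] rot [ 0.0005  0.0001 -0.0003]
```

View pics/s4c.png

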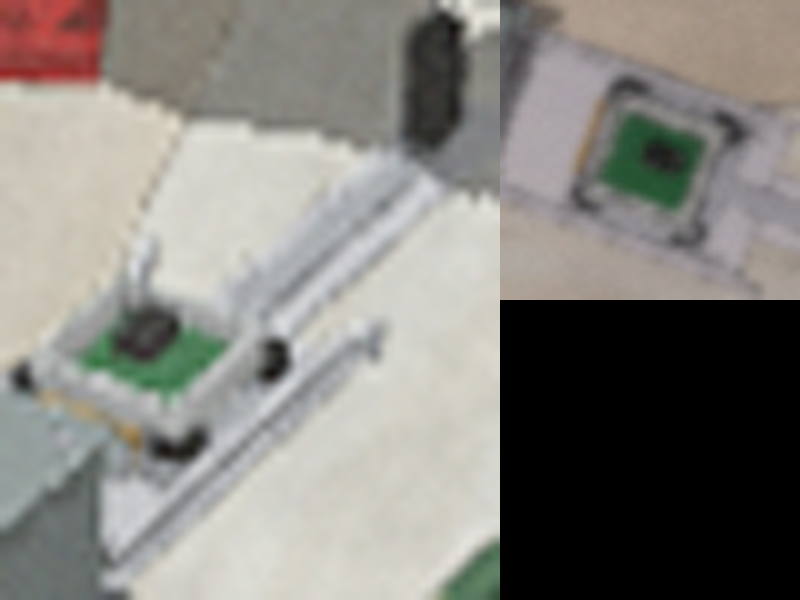

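```bash
python3 - <<'E'
from h import *
for n,(x0,y0,x1,y1) in (("top",(128,150,262,235)),("side",(200,175,320,290))):
    g=cv2.imread(f"pics/{n}0.png",0)[y0:y1,x0:x1]
    g=cv2.resize(g,None,fx=3,fy=3,interpolation=cv2.INTER_CUBIC)
    L=cv2.createLineSegmentDetector().detect(g)[0][:,0]
    for l in L:
        p=(l.reshape(2,2)+.5)/3-.5+[x0,y0]
        if np.hypot(*(p[1]-p[0]))<14: continue
        r=[]
        for z in(.004,.012,.057):
            w=ray(n,p,z);d=w[1]-w[0];a=np.degrees(np.arctan2(d[1],d[0]))%180
            m=w.mean(0)[:2]-[.5175,.0608];th=np.radians(71.7)
            r.append((round(a,1),round(1e3*(m@[np.cos(th),np.sin(th)])),round(1e3*(m@[-np.sin(th),np.cos(th)]))))
        if 60<r[0][0]<85: print(n,p.round(1).tolist(),"z4",r[0],"z12",r[1],"z57",r[2],"len",np.hypot(*(p[1]-p[0])).round())
E
```

```text
top [[148.2, 156.8], [214.7, 181.4]] z4 (np.float64(71.4), 160, -52) z12 (np.float64(71.4), 158, -52) z57 (np.float64(71.4), 148, -48) len 71.0
top [[196.2, 213.1], [146.7, 194.4]] z4 (np.float64(71.1), 151, 45) z12 (np.float64(71.1), 149, 45) z57 (np.float64(71.1), 139, 44) len 53.0
top [[206.7, 181.2], [148.3, 159.5]] z4 (np.float64(71.3), 169, -45) z12 (np.float64(71.3), 167, -45) z57 (np.float64(71.3), 156, -41) len 62.0
top [[142.8, 189.7], [190.7, 207.7]] z4 (np.float64(71.2), 168, 37) z12 (np.float64(71.2), 166, 37) z57 (np.float64(71.2), 155, 36) len 51.0
side [[252.5, 259.9], [240.0, 271.6]] z4 (np.float64(70.8), 208, 49) z12 (np.float64(70.8), 215, 55) z57 (np.float64(70.8), 257, 87) len 17.0
side [[273.2, 240.3], [252.6, 259.7]] z4 (np.float64(71.1), 132, 50) z12 (np.float64(71.1), 140, 55) z57 (np.float64(71.1), 186, 87) len 28.0
side [[236.4, 253.4], [270.0, 223.4]] z4 (np.float64(71.3), 102, -1) z12 (np.float64(71.3), 111, 5) z57 (np.float64(71.3), 158, 40) len 45.0
side [[271.1, 234.9], [294.3, 213.4]] z4 (np.float64(71.2), 4, 33) z12 (np.float64(71.2), 13, 39) z57 (np.float64(71.2), 66, 71) len 32.0
side [[300.7, 198.6], [286.7, 211.3]] z4 (np.float64(71.4), -98, 8) z12 (np.float64(71.4), -87, 15) z57 (np.float64(71.4), -28, 49) len 19.0
side [[291.6, 209.1], [302.3, 199.5]] z4 (np.float64(70.9), -106, 15) z12 (np.float64(70.9), -95, 21) z57 (np.float64(70.9), -36, 55) len 14.0
```

{"fn": "arm_command", "kwargs": {"moves": [[[0,-0.0005,0.02],[0,0,0],0.05],[[0,-0.0005,0.04],[0,0,0],0.05],[[0,-0.0005,0.06],[0,0,0],0.05],[[0,-0.0005,0.08],[0,0,0],0.05],[[0,-0.0005,0.095],[0,0,0],0.05]]}}

```text
time: 10.0
tool_pos: [0.4658, -0.093, 0.0158]
tool_rot: [-3.141, -0.0, 1.252]
contact_force: [0.3, 0.5, 0.5]
opening: 0.05
grip_force: 0.0
```

{"fn": "arm_command", "kwargs": {"moves": [[[0,0,0],[0,0,0],0.03],[[0,0,0],[0,0,0],0.005],[[0,0,0],[0,0,0],0.005],[[0,0,0],[0,0,0],0.005],[[0,0,0],[0,0,0],0.005]], "squeeze": 25}}

```text
time: 10.5
tool_pos: [0.4661, -0.0946, 0.0175]
tool_rot: [3.14, 0.0, 1.25]
contact_force: [0.5, -0.3, -0.3]
opening: 0.0145
grip_force: 0.0
```

{"fn": "arm_command", "kwargs": {"moves": [[[0,0,0],[0,0,0],0.005],[[0,0,0],[0,0,0],0.005],[[0,0,0],[0,0,0],0.005],[[0,0,0],[0,0,0],0.005],[[0,0,0],[0,0,0],0.005]]}}

```text
time: 11.0
tool_pos: [0.466, -0.0947, 0.0171]
tool_rot: [3.141, 0.0, 1.25]
contact_force: [0.6, -0.8, 3.0]
opening: 0.0119
grip_force: 25.0
```

```bash
cat >> h.py <<'E'
U=np.array([np.cos(np.radians(71.25)),np.sin(np.radians(71.25))]);V=np.array([-U[1],U[0]]);G0=np.array([.4656,-.0955])
def st():
    F=[];
    for i in range(2):
        o=robot.observe();F.append(np.r_[o['contact_force'][:2]@U,o['contact_force'][:2]@V,o['contact_force'][2]]);
    p=o['tool_pos'][:2]-G0
    print("t %.2f along %.1f lat %.1f z %.4f yaw %.2f F(along,lat,z) %s mom %s open %.4f"%(o['time'],1e3*p@U,1e3*p@V,o['tool_pos'][2],np.degrees(o['tool_rot'][2]),F[0],o['torque'],o['opening']))
E
python3 -c "
from h import *
st()"
```

```text
t 11.00 along 0.9 lat -0.1 z 0.0171 yaw 71.62 F(along,lat,z) [-0.5712 -0.8582  3.0396] mom [ 0.1802 -0.238  -0.0245] open 0.0119
```

{"fn": "arm_command", "kwargs": {"moves": [[[0.001,0,0],[0,0,0.005],0.005],[[0.003,0,0],[0,0,0.005],0.005],[[0.005,0,0],[0,0,0.005],0.005],[[0.007,0,0],[0,0,0.005],0.005],[[0.01,0.0001,0],[0,0,0.005],0.005]]}}

```text
time: 11.5
tool_pos: [0.4688, -0.0861, 0.0172]
tool_rot: [3.141, 0.002, 1.246]
contact_force: [-2.9, -6.9, 6.1]
opening: 0.0119
grip_force: 25.0
```

```bash
python3 -c "
from h import *
st()"
```

```text
t 11.50 along 9.9 lat -0.1 z 0.0172 yaw 71.37 F(along,lat,z) [-7.4876  0.472   6.1486] mom [-0.791   0.2577  0.0578] open 0.0119
```

{"fn": "arm_command", "kwargs": {"moves": [[[0.003,0,-0.0005],[0,0,0],0.005],[[0.006,0,-0.0005],[0,0,0],0.005],[[0.009,0,-0.0005],[0,0,0],0.005],[[0.012,0,-0.0005],[0,0,0],0.005],[[0.015,0,-0.0005],[0,0,0],0.005]]}}

```text
time: 12.0
tool_pos: [0.4735, -0.0715, 0.0174]
tool_rot: [-3.142, 0.001, 1.246]
contact_force: [-1.6, -6.2, 2.1]
opening: 0.0117
grip_force: 25.0
```

```bash
python3 -c "
from h import *
st()"
```

```text
t 12.00 along 25.3 lat 0.2 z 0.0174 yaw 71.37 F(along,lat,z) [-6.4422 -0.4583  2.1379] mom [-0.8014  0.1274 -0.0057] open 0.0117
```

{"fn": "arm_command", "kwargs": {"moves": [[[0.002,0,-0.0002],[0,0,0],0.005],[[0.005,0,-0.0002],[0,0,0],0.005],[[0.008,0,-0.0002],[0,0,0],0.005],[[0.011,0,-0.0002],[0,0,0],0.005],[[0.014,0,-0.0002],[0,0,0],0.005]]}}

```text
time: 12.5
tool_pos: [0.4779, -0.0579, 0.0174]
tool_rot: [-3.141, 0.001, 1.246]
contact_force: [-2.0, -4.3, 1.6]
opening: 0.0119
grip_force: 25.0
```

{"fn": "arm_command", "kwargs": {"moves": [[[0.003,0,0],[0,0,0],0.005],[[0.006,0,0],[0,0,0],0.005],[[0.009,0,0],[0,0,0],0.005],[[0.012,0,0],[0,0,0],0.005],[[0.015,0,0],[0,0,0],0.005]]}}

```text
time: 13.0
tool_pos: [0.4827, -0.0437, 0.0174]
tool_rot: [-3.141, 0.001, 1.246]
contact_force: [-2.0, -6.3, 1.5]
opening: 0.0117
grip_force: 25.0
```

```bash
python3 -c "
from h import *
st()"
```

```text
t 13.00 along 54.5 lat 0.5 z 0.0174 yaw 71.37 F(along,lat,z) [-6.5793 -0.1696  1.5172] mom [-0.8196  0.1314 -0.0101] open 0.0117
```

{"fn": "arm_command", "kwargs": {"moves": [[[0.003,0.0001,0],[0,0,0],0.005],[[0.006,0.0002,0],[0,0,0],0.005],[[0.009,0.0003,0],[0,0,0],0.005],[[0.012,0.0003,0],[0,0,0],0.005],[[0.015,0.0003,0],[0,0,0],0.005]]}}

```text
time: 13.5
tool_pos: [0.4877, -0.0297, 0.0174]
tool_rot: [-3.141, 0.001, 1.246]
contact_force: [-2.5, -5.7, 1.9]
opening: 0.0119
grip_force: 25.0
```

{"fn": "arm_command", "kwargs": {"moves": [[[0.003,0,0],[0,0,0],0.005],[[0.006,0,0],[0,0,0],0.005],[[0.009,0,0],[0,0,0],0.005],[[0.012,0,0],[0,0,0],0.005],[[0.015,0,0],[0,0,0],0.005]]}}

```text
time: 14.0
tool_pos: [0.4924, -0.0155, 0.0174]
tool_rot: [-3.141, 0.001, 1.246]
contact_force: [-1.5, -5.0, 2.5]
opening: 0.0119
grip_force: 25.0
```

{"fn": "arm_command", "kwargs": {"moves": [[[0.003,0,0],[0,0,0],0.005],[[0.006,0,0],[0,0,0],0.005],[[0.009,0,0],[0,0,0],0.005],[[0.012,0,0],[0,0,0],0.005],[[0.015,0,0],[0,0,0],0.005]]}}

```text
time: 14.5
tool_pos: [0.4972, -0.0013, 0.0174]
tool_rot: [-3.141, 0.001, 1.246]
contact_force: [-1.2, -5.2, 2.1]
opening: 0.0118
grip_force: 25.0
```

```bash
python3 -c "
from h import *
st()"
```

```text
t 14.50 along 99.4 lat 0.4 z 0.0174 yaw 71.36 F(along,lat,z) [-5.2909 -0.4829  2.1385] mom [-0.8601  0.0912 -0.0701] open 0.0118
```

{"fn": "arm_command", "kwargs": {"moves": [[[0.003,0,0],[0,0,0],0.005],[[0.006,0,0],[0,0,0],0.005],[[0.009,0,0],[0,0,0],0.005],[[0.012,0,0],[0,0,0],0.005],[[0.015,0,0],[0,0,0],0.005]]}}

```text
time: 15.0
tool_pos: [0.502, 0.0129, 0.0174]
tool_rot: [-3.141, 0.001, 1.246]
contact_force: [-2.7, -5.7, 1.7]
opening: 0.0117
grip_force: 25.0
```

{"fn": "arm_command", "kwargs": {"moves": [[[0.001,0,0],[0,0,0],0.005],[[0.002,0,0],[0,0,0],0.005],[[0.003,0,0],[0,0,0],0.005],[[0.004,0,0],[0,0,0],0.005],[[0.005,0,0],[0,0,0],0.005]]}}

```text
time: 15.5
tool_pos: [0.5035, 0.0176, 0.0174]
tool_rot: [-3.141, 0.001, 1.246]
contact_force: [-2.0, -5.3, 2.7]
opening: 0.0121
grip_force: 25.0
```

```bash
cat >> h.py <<'E'
def m():
    o=robot.observe();p=o['tool_pos'][:2]-G0
    print("along %.2f lat %.1f Fa %.2f Fl %.2f Fz %.2f Mv %.3f Mu %.3f Mz %.3f"%(1e3*p@U,1e3*p@V,o['contact_force'][:2]@U,o['contact_force'][:2]@V,o['contact_force'][2],o['torque'][:2]@V,o['torque'][:2]@U,o['torque'][2]))
E
python3 -c "
from h import *
m()"
```

```text
along 119.29 lat 0.4 Fa -5.70 Fl 0.21 Fz 2.72 Mv 0.868 Mu -0.241 Mz -0.091
```

{"fn": "arm_command", "kwargs": {"moves": [[[0.0008,0,0],[0,0,0],0.005],[[0.0016,0,0],[0,0,0],0.005],[[0.0024,0,0],[0,0,0],0.005],[[0.0032,0,0],[0,0,0],0.005],[[0.004,0,0],[0,0,0],0.005]]}}

```text
time: 16.0
tool_pos: [0.5048, 0.0214, 0.0174]
tool_rot: [-3.141, 0.001, 1.246]
contact_force: [-2.4, -5.7, 2.6]
opening: 0.0118
grip_force: 25.0
```

```bash
python3 -c "
from h import *
m()"
```

```text
along 123.27 lat 0.5 Fa -6.19 Fl 0.44 Fz 2.57 Mv 0.824 Mu -0.240 Mz -0.074
```

{"fn": "arm_command", "kwargs": {"moves": [[[0.0005,0,0],[0,0,0],0.005],[[0.001,0,0],[0,0,0],0.005],[[0.0015,0,0],[0,0,0],0.005],[[0.002,0,0],[0,0,0],0.005],[[0.0025,0,0],[0,0,0],0.005]]}}

```text
time: 16.5
tool_pos: [0.5056, 0.0237, 0.0174]
tool_rot: [-3.141, 0.001, 1.246]
contact_force: [-2.3, -5.2, 2.8]
opening: 0.0118
grip_force: 25.0
```

```bash
python3 -c "
from h import *
m()"
```

```text
along 125.76 lat 0.5 Fa -5.71 Fl 0.50 Fz 2.84 Mv 0.892 Mu -0.227 Mz -0.054
```

{"fn": "arm_command", "kwargs": {"moves": [[[0.0005,0,0],[0,0,0],0.005],[[0.001,0,0],[0,0,0],0.005],[[0.0015,0,0],[0,0,0],0.005],[[0.002,0,0],[0,0,0],0.005],[[0.0025,0,0],[0,0,0],0.005]]}}

```text
time: 17.0
tool_pos: [0.5064, 0.0261, 0.0174]
tool_rot: [-3.141, 0.001, 1.245]
contact_force: [-2.4, -6.2, 2.7]
opening: 0.0116
grip_force: 25.0
```

```bash
python3 -c "
from h import *
m()"
```

```text
along 128.26 lat 0.5 Fa -6.61 Fl 0.27 Fz 2.70 Mv 0.756 Mu -0.253 Mz -0.005
```

{"fn": "arm_command", "kwargs": {"moves": [[[0.0004,0,0],[0,0,0],0.005],[[0.0008,0,0],[0,0,0],0.005],[[0.0012,0,0],[0,0,0],0.005],[[0.0016,0,0],[0,0,0],0.005],[[0.002,0,0],[0,0,0],0.005]]}}

```text
time: 17.5
tool_pos: [0.507, 0.028, 0.0174]
tool_rot: [-3.141, 0.001, 1.245]
contact_force: [-2.4, -5.0, 2.4]
opening: 0.012
grip_force: 25.0
```

```bash
python3 -c "
from h import *
m()"
```

```text
along 130.22 lat 0.5 Fa -5.48 Fl 0.72 Fz 2.37 Mv 0.873 Mu -0.255 Mz -0.017
```

{"fn": "arm_command", "kwargs": {"moves": [[[0.0005,0,0],[0,0,0],0.005],[[0.001,0,0],[0,0,0],0.005],[[0.0015,0,0],[0,0,0],0.005],[[0.002,0,0],[0,0,0],0.005],[[0.0025,0,0],[0,0,0],0.005]]}}

```text
time: 18.0
tool_pos: [0.5078, 0.0303, 0.0174]
tool_rot: [-3.141, 0.001, 1.245]
contact_force: [-2.3, -6.0, 2.9]
opening: 0.0116
grip_force: 25.0
```

```bash
python3 -c "
from h import *
m()"
```

```text
along 132.73 lat 0.5 Fa -6.42 Fl 0.24 Fz 2.94 Mv 0.855 Mu -0.186 Mz -0.047
```

{"fn": "arm_command", "kwargs": {"moves": [[[0.0004,0,0],[0,0,0],0.005],[[0.0008,0,0],[0,0,0],0.005],[[0.0012,0,0],[0,0,0],0.005],[[0.0016,0,0],[0,0,0],0.005],[[0.002,0,0],[0,0,0],0.005]]}}

```text
time: 18.5
tool_pos: [0.5084, 0.0322, 0.0174]
tool_rot: [-3.141, 0.001, 1.246]
contact_force: [-2.2, -5.4, 3.5]
opening: 0.0119
grip_force: 25.0
```

```bash
python3 -c "
from h import *
m()"
```

```text
along 134.73 lat 0.5 Fa -5.82 Fl 0.33 Fz 3.54 Mv 0.856 Mu -0.219 Mz -0.070
```

{"fn": "arm_command", "kwargs": {"moves": [[[0.0005,0,0],[0,0,0],0.005],[[0.001,0,0],[0,0,0],0.005],[[0.0015,0,0],[0,0,0],0.005],[[0.002,0,0],[0,0,0],0.005],[[0.0025,0,0],[0,0,0],0.005]]}}

```text
time: 19.0
tool_pos: [0.5093, 0.0347, 0.0174]
tool_rot: [-3.141, 0.001, 1.245]
contact_force: [-1.6, -5.3, 3.8]
opening: 0.0119
grip_force: 25.0
```

```bash
python3 -c "
from h import *
m()"
```

```text
along 137.30 lat 0.5 Fa -5.55 Fl -0.18 Fz 3.80 Mv 0.765 Mu -0.235 Mz -0.013
```

{"fn": "arm_command", "kwargs": {"moves": [[[0.0004,0,0],[0,0,0],0.005],[[0.0008,0,0],[0,0,0],0.005],[[0.0012,0,0],[0,0,0],0.005],[[0.0016,0,0],[0,0,0],0.005],[[0.002,0,0],[0,0,0],0.005]]}}

```text
time: 19.5
tool_pos: [0.5099, 0.0366, 0.0174]
tool_rot: [-3.141, 0.001, 1.245]
contact_force: [-1.8, -4.8, 3.3]
opening: 0.0115
grip_force: 25.0
```

```bash
python3 -c "
from h import *
m()"
```

```text
along 139.33 lat 0.5 Fa -5.12 Fl 0.17 Fz 3.27 Mv 0.757 Mu -0.208 Mz -0.023
```

{"fn": "arm_command", "kwargs": {"moves": [[[0.0005,0,0],[0,0,0],0.005],[[0.001,0,0],[0,0,0],0.005],[[0.0015,0,0],[0,0,0],0.005],[[0.002,0,0],[0,0,0],0.005],[[0.0025,0,0],[0,0,0],0.005]]}}

```text
time: 20.0
tool_pos: [0.5107, 0.039, 0.0174]
tool_rot: [-3.141, 0.001, 1.246]
contact_force: [-2.3, -5.4, 2.1]
opening: 0.0118
grip_force: 25.0
```

```bash
python3 -c "
from h import *
m()"
```

```text
along 141.84 lat 0.5 Fa -5.86 Fl 0.48 Fz 2.14 Mv 0.789 Mu -0.216 Mz -0.045
```

{"fn": "arm_command", "kwargs": {"moves": [[[0.0004,0,0],[0,0,0],0.005],[[0.0008,0,0],[0,0,0],0.005],[[0.0012,0,0],[0,0,0],0.005],[[0.0016,0,0],[0,0,0],0.005],[[0.002,0,0],[0,0,0],0.005]]}}

```text
time: 20.5
tool_pos: [0.5113, 0.0409, 0.0174]
tool_rot: [-3.141, 0.001, 1.245]
contact_force: [-1.2, -5.5, 3.0]
opening: 0.012
grip_force: 25.0
```

```bash
python3 -c "
from h import *
m()"
```

```text
along 143.82 lat 0.5 Fa -5.63 Fl -0.63 Fz 2.95 Mv 0.764 Mu -0.232 Mz -0.093
```

{"fn": "arm_command", "kwargs": {"moves": [[[0.0005,0,0],[0,0,0],0.005],[[0.001,0,0],[0,0,0],0.005],[[0.0015,0,0],[0,0,0],0.005],[[0.002,0,0],[0,0,0],0.005],[[0.0025,0,0],[0,0,0],0.005]]}}

```text
time: 21.0
tool_pos: [0.5121, 0.0432, 0.0174]
tool_rot: [-3.141, 0.001, 1.245]
contact_force: [-0.9, -5.2, 2.6]
opening: 0.0118
grip_force: 25.0
```

```bash
python3 -c "
from h import *
m()"
```

```text
along 146.32 lat 0.5 Fa -5.23 Fl -0.81 Fz 2.60 Mv 0.815 Mu -0.176 Mz -0.029
```

{"fn": "arm_command", "kwargs": {"moves": [[[0.0004,0,0],[0,0,0],0.005],[[0.0008,0,0],[0,0,0],0.005],[[0.0012,0,0],[0,0,0],0.005],[[0.0016,0,0],[0,0,0],0.005],[[0.002,0,0],[0,0,0],0.005]]}}

```text
time: 21.5
tool_pos: [0.5127, 0.0451, 0.0174]
tool_rot: [-3.141, 0.001, 1.245]
contact_force: [-2.1, -6.2, 2.9]
opening: 0.0118
grip_force: 25.0
```

```bash
python3 -c "
from h import *
m()"
```

```text
along 148.28 lat 0.6 Fa -6.57 Fl -0.02 Fz 2.86 Mv 0.822 Mu -0.189 Mz 0.047
```

{"fn": "arm_command", "kwargs": {"moves": [[[0.0005,0,0],[0,0,0],0.005],[[0.001,0,0],[0,0,0],0.005],[[0.0015,0,0],[0,0,0],0.005],[[0.002,0,0],[0,0,0],0.005],[[0.002,0,0],[0,0,0],0.005]]}}

```text
time: 22.0
tool_pos: [0.5135, 0.047, 0.0174]
tool_rot: [-3.141, 0.001, 1.245]
contact_force: [-1.3, -4.4, 3.2]
opening: 0.0118
grip_force: 25.0
```

```bash
python3 -c "
from h import *
m()"
```

```text
along 150.36 lat 0.5 Fa -4.56 Fl -0.16 Fz 3.19 Mv 0.730 Mu -0.279 Mz -0.088
```

{"fn": "arm_command", "kwargs": {"moves": [[[0.0004,0,0],[0,0,0],0.005],[[0.0008,0,0],[0,0,0],0.005],[[0.0012,0,0],[0,0,0],0.005],[[0.0016,0,0],[0,0,0],0.005],[[0.002,0,0],[0,0,0],0.005]]}}

```text
time: 22.5
tool_pos: [0.514, 0.0489, 0.0174]
tool_rot: [-3.141, 0.001, 1.246]
contact_force: [-1.2, -5.0, 1.9]
opening: 0.0117
grip_force: 25.0
```

```bash
python3 -c "
from h import *
m()"
```

```text
along 152.30 lat 0.6 Fa -5.09 Fl -0.45 Fz 1.94 Mv 0.713 Mu -0.234 Mz -0.082
```

{"fn": "arm_command", "kwargs": {"moves": [[[0.0005,0,0],[0,0,0],0.005],[[0.001,0,0],[0,0,0],0.005],[[0.0015,0,0],[0,0,0],0.005],[[0.002,0,0],[0,0,0],0.005],[[0.0025,0,0],[0,0,0],0.005]]}}

```text
time: 23.0
tool_pos: [0.5148, 0.0513, 0.0174]
tool_rot: [-3.141, 0.001, 1.245]
contact_force: [-1.8, -5.2, 2.9]
opening: 0.0116
grip_force: 25.0
```

```bash
python3 -c "
from h import *
m()"
```

```text
along 154.79 lat 0.5 Fa -5.49 Fl 0.09 Fz 2.86 Mv 0.790 Mu -0.193 Mz -0.033
```

{"fn": "arm_command", "kwargs": {"moves": [[[0.0004,0,0],[0,0,0],0.005],[[0.0008,0,0],[0,0,0],0.005],[[0.0012,0,0],[0,0,0],0.005],[[0.0016,0,0],[0,0,0],0.005],[[0.002,0,0],[0,0,0],0.005]]}}

```text
time: 23.5
tool_pos: [0.5154, 0.0532, 0.0174]
tool_rot: [-3.141, 0.001, 1.245]
contact_force: [-2.0, -5.7, 2.5]
opening: 0.0117
grip_force: 25.0
```

```bash
python3 -c "
from h import *
m()"
```

```text
along 156.78 lat 0.6 Fa -6.06 Fl 0.08 Fz 2.51 Mv 0.740 Mu -0.202 Mz -0.087
```

{"fn": "arm_command", "kwargs": {"moves": [[[0.0005,0,0],[0,0,0],0.005],[[0.001,0,0],[0,0,0],0.005],[[0.0015,0,0],[0,0,0],0.005],[[0.002,0,0],[0,0,0],0.005],[[0.002,0,0],[0,0,0],0.005]]}}

```text
time: 24.0
tool_pos: [0.5161, 0.0551, 0.0174]
tool_rot: [-3.141, 0.001, 1.245]
contact_force: [-2.1, -4.7, 4.0]
opening: 0.0118
grip_force: 25.0
```

```bash
python3 -c "
from h import *
m()"
```

```text
along 158.86 lat 0.6 Fa -5.08 Fl 0.47 Fz 4.01 Mv 0.719 Mu -0.183 Mz -0.038
```

{"fn": "arm_command", "kwargs": {"moves": [[[0.0004,0,0],[0,0,0],0.005],[[0.0008,0,0],[0,0,0],0.005],[[0.0012,0,0],[0,0,0],0.005],[[0.0016,0,0],[0,0,0],0.005],[[0.002,0,0],[0,0,0],0.005]]}}

```text
time: 24.5
tool_pos: [0.5166, 0.0566, 0.0174]
tool_rot: [-3.14, 0.002, 1.246]
contact_force: [-2.3, -7.9, 4.2]
opening: 0.0116
grip_force: 25.0
```

```bash
python3 -c "
from h import *
m()"
```

```text
along 160.43 lat 0.6 Fa -8.16 Fl -0.39 Fz 4.23 Mv 1.075 Mu -0.270 Mz -0.072
```

{"fn": "arm_command", "kwargs": {"moves": [[[0.0003,0,0],[0,0,0],0.005],[[0.0006,0,0],[0,0,0],0.005],[[0.0009,0,0],[0,0,0],0.005],[[0.0012,0,0],[0,0,0],0.005],[[0.0014,0,0],[0,0,0],0.005]]}}

```text
time: 25.0
tool_pos: [0.5169, 0.0577, 0.0174]
tool_rot: [-3.14, 0.002, 1.245]
contact_force: [-2.2, -8.8, 3.6]
opening: 0.0121
grip_force: 25.0
```

```bash
python3 -c "
from h import *
m();robot.read_camera('top');m()"
```

```text
along 161.56 lat 0.6 Fa -9.08 Fl -0.73 Fz 3.65 Mv 1.257 Mu -0.224 Mz -0.012
along 161.60 lat 0.6 Fa -9.45 Fl 0.10 Fz 3.06 Mv 1.144 Mu -0.301 Mz -0.027
```

{"fn": "arm_command", "kwargs": {"moves": [[[0,0,0],[0,0,0],0.02],[[0,0,0],[0,0,0],0.035],[[0,0,0],[0,0,0],0.045],[[0,0,0],[0,0,0],0.045],[[0,0,0],[0,0,0],0.045]]}}

```text
time: 25.55
tool_pos: [0.5177, 0.0589, 0.0175]
tool_rot: [-3.141, 0.0, 1.246]
contact_force: [1.1, 0.1, 0.2]
opening: 0.0438
grip_force: 0.0
```

{"fn": "arm_command", "kwargs": {"moves": [[[0,0,-0.01],[0,0,0],0.045],[[0,0,-0.03],[0,0,0],0.045],[[0,0,-0.06],[0,0,0],0.045],[[0,0,-0.1],[0,0,0],0.045],[[0,0,-0.14],[0,0,0],0.045]]}}

```text
time: 26.05
tool_pos: [0.5174, 0.0588, 0.1595]
tool_rot: [-3.141, 0.0, 1.245]
contact_force: [0.0, -0.1, 0.5]
opening: 0.0447
grip_force: 0.0
```

{"fn": "arm_command", "kwargs": {"moves": [[[-0.04,0,0],[0,0,0],0.045],[[-0.08,0,0],[0,0,0],0.045],[[-0.12,0,0],[0,0,0],0.045],[[-0.16,0,0],[0,0,0],0.045],[[-0.18,0,0],[0,0,0],0.045]]}}

```text
time: 26.55
tool_pos: [0.4593, -0.1141, 0.1585]
tool_rot: [3.141, 0.001, 1.244]
contact_force: [0.3, 0.1, -0.3]
opening: 0.0447
grip_force: 0.0
```

```bash
python3 -c "
from h import *
m()
t=robot.read_camera('top')[:,:,::-1];s=robot.read_camera('side')[:,:,::-1];cv2.imwrite('pics/side5.png',s);cv2.imwrite('pics/top5.png',t)
def grip(n,x0,y0,x1,y1,img):
    g=cv2.cvtColor(np.ascontiguousarray(img),6)[y0:y1,x0:x1].astype(float);w=np.clip(110-g,0,None)*(g<85);yy,xx=np.mgrid[y0:y1,x0:x1];return (w*xx).sum()/w.sum(),(w*yy).sum()/w.sum()
P=boxp(G0+U*.1607,np.radians(71.25),.022,.012,.0085,.0505)
for n in('top','side'): print(n,cen(proj(n,P)))
# crop
o=np.zeros((600,800,3),np.uint8);o[:]=0
o[:600,:450]=cv2.resize(s[190:250,245:290],(450,600),interpolation=cv2.INTER_CUBIC)
o[:350,450:]=cv2.resize(t[170:220,195:245],(350,350),interpolation=cv2.INTER_CUBIC)
cv2.imwrite('pics/s5c.png',o)"
```

```text
along -19.68 lat 0.0 Fa 0.14 Fl -0.23 Fz -0.34 Mv 0.029 Mu -0.056 Mz 0.079
top [230.6096 206.7165]
side [274.5524 211.5552]
```

View pics/s5c.png

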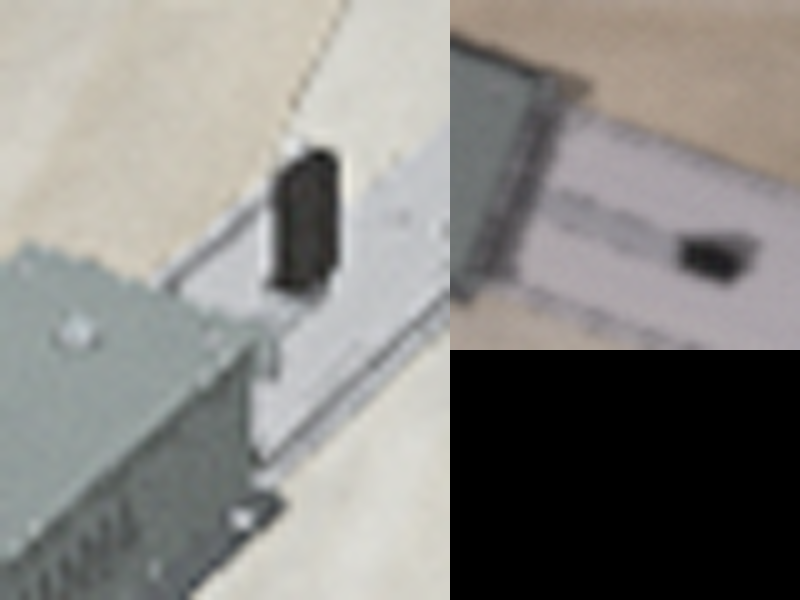

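```bash
python3 -c "
from h import *
def grip(f,x0,y0,x1,y1):
    g=cv2.imread(f,0)[y0:y1,x0:x1].astype(float);N,l,s,c=cv2.connectedComponentsWithStats((g<85).astype(np.uint8));i=1+s[1:,4].argmax()
    w=np.where(l==i,110-g,0);yy,xx=np.mgrid[y0:y1,x0:x1];return np.array([(w*xx).sum()/w.sum(),(w*yy).sum()/w.sum()])
a={'top':[grip('pics/top4.png',282,220,300,236) if 0 else np.array([289.13,227.82]),grip('pics/top5.png',222,195,242,216)],'side':[np.array([303.13,187.55]),grip('pics/side5.png',268,200,283,222)]}
for n in a:
    r=[]
    for p in a[n]:
        f=lambda q:cen(proj(n,boxp(q,np.radians(71.3),.022,.012,.0085,.0505)))-p
        r.append(least_squares(f,ray(n,p,.03)[0][:2],diff_step=1e-2).x)
    print(n,a[n][1],r,'travel mm',1e3*(r[1]-r[0])@U)"
```

```text
top [231.9454 206.5733] [array([ 0.4666, -0.0984]), array([0.5177, 0.0532])] travel mm 159.9506093288625
side [275.2796 211.7356] [array([ 0.4635, -0.0934]), array([0.515 , 0.0571])] travel mm 158.9947166570727
```

```bash
python3 -c "
from cell import robot
print(robot.hand_in())"
```

```text
the job is handed in; nothing more can be done
None
```

I handed the job in at about 27 s: the tray is seated in the nest and the carrier is slid in until I felt the sprung contact give by about 2.7 mm (about 3.7 N above sliding friction). I then let go and backed the arm clear; the final pictures show little or no rebound, but I inferred that the flap is shut from the travel rather than seeing it clearly.

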